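Close up a gear case over its dowels and hold the cover down

ROBOT

A 7-joint arm with a two-finger parallel gripper is mounted at the origin on the work surface. World frame = base frame: x ahead of the robot, y to its left, z up, the work surface at z = 0. Lengths are in m, angles in rad, forces in N, time in s.
With the tool pointing down it reaches from about 0.425 to 0.975 m from the base axis. Payload 16.7 kg.
Tool frame: the origin (TCP) lies at the very end of the fingers, on their centre line; the grasp point (between the pads) lies 19 mm behind it; z points along the fingers, y is the line along which they close (so a half turn about z gives the same grasp; the last joint's range is limited). The gripper opens to 85 mm and grips with 20 to 120 N. Pads are 22 mm wide; open, the fingers measure 114 mm over their backs; the gripper's body (76 mm by 85 mm) begins 54 mm behind the grasp point. The pads swing forward as they close: fully open they stand 13 mm farther back than shut.
Start: joints at [1.125, 0.426, 0.074, 1.606, -0.034, 1.111, -0.067], TCP at [0.197, -0.646, 0.231] pointing down, gripper open.
Joint ranges: [-2.85, 2.85], [-0.5, 2.14], [-1.23, 1.37], [0.21, 2.46], [-1.02, 4.16], [0.16, 2.05], [-2.73, 2.73]. Speed limits (rad/s): [1.89, 1.89, 2.39, 2.39, 3.01, 3.01, 3.01].

INTERFACE

Orientations are given as a rotation vector (axis times angle).
In Python, from bench import status, optics, robot, boxes_of, mark_of gives the robot as it stands. The module is installed in compiled form; this text tells all that it offers.
- The arm moves only by the shell command python3 -m pendant 'ROWS' [FORCE]. ROWS is a JSON object of lists of equal length, an entry for each row: "jaw": the opening, from 0 (shut) to 1 (fully open); "dp": the shift along the tool's x, y, z in cm, a list of three; "turn": the turn about the tool's z in degrees. A call has 1 to 12 rows; each row is the pose to reach, as a shift and turn from the pose commanded when the call began, along the tool's axes at that moment; what a row does not reach only later rows make up. A row lasts 1/12 s, in which the tool goes at most 41.7 mm and 7.16 degrees, less where a joint would pass 70% of its speed; a pose out of reach is approached as far as the arm can. A call with a gripper value outside its range is refused whole. The fingers move at their own pace and stop on an object; FORCE is the grip in N (left out, the last holds). Time passes only in rows, so rows that repeat a pose let the fingers close. It gives the time, the measured TCP pose, the force, the opening and the grip force at its end, in the units of the state.
- status.observe(): the state, without advancing time (a new reading comes with each control period).
- optics.get_image(name): name is "side" or "top" or "wrist"; returns (picture, depth): 420x560x3 uint8, red, green, blue; 420x560 float32, m along the optical axis (not along the pixel's ray), 0 where there is no reading.
- optics.camera_model(name): a dict with "vfov" (degrees; the focal length in pixels is half the picture's height over the tangent of half this angle, whatever the lens; pixels are square), "cx", "cy" (the principal point, pixels), "distortion" ([k1, k2, p1, p2, k3] as OpenCV has them; the pictures are not rectified), "rvec" (rotation vector, rad) and "tvec" (3), from world to camera coordinates, as OpenCV has them. Camera axes: x right, y down, z forward; pixel columns grow to the right and rows downward; lengths in m; the calibration is good to about 2 mm. A picture is of the moment at which its call begins: read the wrist's pose just before it. camera_model takes no time and is no camera call; for the wrist camera it gives the pose at the moment of the call.
- robot.sign_off(): hands the job in; it is judged then, once.
Trained networks look in the newest picture that a camera, given by its name, has taken for a name from the list of things; names that differ only in an ending like _2 or _b are one class to them, and where a whole thing is asked for, a point or a joint stands for the part that bears it (a point fixed in the world has none). Each returns a list of dicts, best first, with "conf" (0 to 1); they miss things now and then, are a little off and sometimes report something else, mostly with a low value. They report only what shows in the picture. A call takes as long as a camera call. They do not tell look-alikes from the thing itself.
- boxes_of(camera, target): "bbox" ([left, top, width, height] in pixels, round what is visible of it).
- mark_of(camera, target): "position" ([column, row] in pixels: a listed point, or the origin of a listed thing).
The state is a dict: "clock": time; "joint_pos": joint angles; "qd": joint speeds; "joint_torque": joint torques, N m; "eef_pos": TCP position; "ee_rot": TCP orientation; "force": force on the tool from outside, world axes, zero at the start; "torque": the same for the moment, N m; "finger_gap": finger opening in m; "grip_force": force on a finger pad.
Only numpy, scipy, OpenCV 4.12 (cv2) and the standard library are available. Lean on these libraries where they do the work, as an engineer would, in place of code of your own. Each camera call takes 0.05 s, during which the arm holds its last target. There are 200 camera calls.

TASK

Close up the open aluminium gear case: first set the steel gear with the tall hub on its spindle, right down, and let go of it, then lower the orange cover onto the case, easing it about until it drops over the two dowel pins hidden beneath it, and press it down against its springy rubber seal until it is flush all round. Finish while still holding the cover pressed flush, so that I can put in the screws. Do not drop the gear or the cover, and leave the other things on the bench where they lie.

Things in the scene. Friction and masses are not known exactly. Their poses are not given: they have to be found in the camera images.
- gear_grip (a point): Steel gear to fit, loose, standing on its flat wheel: toothed wheel 70 mm across, 14 mm thick, with a smooth round hub 22 mm across rising 44 mm above it (58 mm in all), 13 mm bore right through; about 0.45 kg. The point is on the axis, 42 mm above the wheel's underside: grip the hub here. z is up. It stands to one side of the case, the cover to the other; which is left or right varies.
- gear_foot (a point): The gear again: the point on its axis at the wheel's underside.
- gear: The gear again, with origin and axes as gear_foot.
- cover_grip (a point): Loose orange cast cover, about 0.42 kg, lying right way up on the bench: plate 154 x 112 mm, 18 mm thick, with a hollow square-sided turret, 42 mm along x by 40 mm along y, its flat top 52 mm above the underside. The point is on the turret's axis, 42 mm above the underside: grip the turret here, across y. x runs along the plate to its longer end, with a small round bump; z is up.
- cover_under (a point): The cover again: the point on the turret's axis at the cover's underside, same axes. The plate runs from x = -66 to +88 mm and y = -56 to +56 mm. Two blind dowel sockets underneath, 10 mm across and 14 mm deep, at x, y = -58, +30 and +80, -30 mm, unseen from above. The gear's hub goes into the turret's hollow, 30 mm square and 48 mm deep. When home, this point meets case_rim and the x axes agree.
- cover: The cover again, with origin and axes as cover_under. Its centre of mass lies within 10 mm of the turret's axis.
- case_rim (a point): Open aluminium gear case, fixed on a dark steel plate 180 x 136 mm; its flat joint face is 55 mm above the bench, outline as the cover's. The point is on the spindle's axis at the height of the joint face. x runs along the case to the end with the small fixed pinion (47 mm along x), z up. The end walls are 20 mm thick, the side walls 10 mm.
- case: The case again: origin on the spindle's axis at the bench, same axes as case_rim. The spindle is 10 mm across with a pointed end, its tip 9 mm above the joint face; the gear slides down over it until its underside rests 16 mm below the joint face, its hub then standing 42 mm above the face.
- seal (a joint): Black rubber seal running round inside the joint face of the case, springy: 0 = free, standing 3 mm above the face, 0.003 m = pressed flush with it. It carries the unpressed cover 3 mm too high; pressing it flush takes about 14 N, some 4 N of which is the cover's own weight, and it springs back when let go.
- dowel0 (a point): Tip of the first fixed dowel pin on the joint face, at x, y = -58, +30 mm in the axes of case_rim: steel, 8 mm across with a tapering nose 5 mm long, its tip 12 mm above the joint face.
- dowel1 (a point): Tip of the second dowel pin, the same, at x, y = +80, -30 mm.
- screwdriver: loose bystander: screwdriver lying on the bench behind the gear case; to be left alone. Origin at its underside.
- spanner: loose bystander: steel open-ended spanner lying on the bench; to be left alone. Origin at its underside.
- bearing: loose bystander: steel ball bearing, ring of 42 mm diameter, 13 mm high, 20 mm hole; to be left alone. Origin at its underside.
- worn_pinion: loose bystander: worn brass pinion of 44 mm diameter, 12 mm high, flat without hub (not the gear to fit); to be left alone. Origin at its underside.
- grease_jar: loose bystander: jar with red cap, 64 mm diameter, 75 mm high; to be left alone. Origin at its underside.
- screw_tray: loose bystander: blue open tray 85 x 65 x 22 mm with the cover screws; to be left alone. Origin at its underside.
Things that resemble listed ones, but are neither listed nor needed, are in the scene too. There is more than one size of the gear; the job needs the smallest.

How it is judged:
On the way, in this order (a step that is already met when the one before it is completed fails the run):
1. the gear sits right down on the spindle, let go (horizontal distance between gear_foot and case_rim below 0.0035 m and z of gear_foot in the frame of case_rim between -0.02 and -0.0135 m and angle between gear_foot's own z axis and vertical below 0.08 rad and contact force between the fingers and gear below 0.2 N), for 0.2 s.
2. the cover has dropped over both dowels (horizontal distance between cover_under and case_rim below 0.0035 m and angle between the x axis of cover_under and the x axis of case_rim, either way round below 0.05 rad and z of cover_under in the frame of case_rim below 0.006 m), for 0.1 s.
At the end, for the whole second after the job is handed in: Gear 13.5 to 20 mm below the joint face, within 3.5 mm of the spindle axis, upright; cover within 3.5 mm and 0.05 rad of its place, level within 0.02 rad, under 1.3 mm above the joint face, touched by the fingers (over 2 N) and bearing on the case with over 6 N through the last second (horizontal distance between each of gear_foot, cover_under and case_rim below 0.0035 m and z of gear_foot in the frame of case_rim between -0.02 and -0.0135 m and angle between gear_foot's own z axis and vertical below 0.08 rad and angle between the x axis of cover_under and the x axis of case_rim, either way round below 0.05 rad and z of cover_under in the frame of case_rim between -0.003 and 0.0013 m and angle between cover_under's own z axis and vertical below 0.02 rad and contact force between the fingers and cover above 2 N and contact force between cover and case above 6 N); the arm keeps its last pose, push and grip.
It fails at once if the gear is dropped (falls faster than 0.7 m/s out of the fingers) (contact force between the fingers and gear below 0.05 N and linear speed of gear above 0.7 m/s).
It fails at once if the cover is dropped (falls faster than 0.7 m/s out of the fingers) (contact force between the fingers and cover below 0.05 N and linear speed of cover above 0.7 m/s).
It fails at once if another thing on the bench is moved by more than 30 mm (distance of any of screwdriver, spanner, bearing, worn_pinion, grease_jar, screw_tray from where it was at the start of the episode above 0.03 m).
It also fails if it takes over 54 s, if anything falls off the work surface, if the arm or the gripper's body presses on something with over 40 N, if the wrist force passes 120 N, or if a joint passes its speed limit or range.

## Working session

There is one attempt and no reset: what is moved stays moved. The work goes in short steps, Python scripts to look and compute and a shell command to move; the robot and the scene stay as the last step left them, time stands still between calls to the robot, and variables do not carry over. Pictures are saved under pics/ and viewed, at most 10 in all, crops included, and the job is handed in when it is done.

```bash
mkdir -p pics
cat > h.py <<'E'
import numpy as np, cv2
from bench import status, optics, robot, boxes_of, mark_of
def cam(n):
    m=optics.camera_model(n); f=210/np.tan(np.radians(m["vfov"])/2)
    K=np.array([[f,0,m["cx"]],[0,f,m["cy"]],[0,0,1]]); R=cv2.Rodrigues(np.array(m["rvec"],float))[0]
    return K,np.array(m["distortion"],float),R,np.array(m["tvec"],float)
def ray(c,px):
    K,D,R,t=c; u=cv2.undistortPoints(np.array([[px]],float),K,D)[0,0]
    return -R.T@t, R.T@np.array([u[0],u[1],1.])
def at_z(c,px,z):
    o,d=ray(c,px); return o+d*(z-o[2])/d[2]
def at_d(c,px,dep):
    o,d=ray(c,px); return o+d*dep
def proj(c,P):
    K,D,R,t=c; return cv2.projectPoints(np.array(P,float).reshape(-1,1,3),cv2.Rodrigues(R)[0],t,K,D)[0].reshape(-1,2)
def snap(n,f=None):
    im,d=optics.get_image(n)
    if f: cv2.imwrite("pics/"+f,im[:,:,::-1])
    return im,d
E
python3 - <<'E'
from h import *
s=status.observe(); print({k:np.round(s[k],3) for k in s})
a,_=snap("top","top0.png"); b,_=snap("side","side0.png")
for n in("top","side"):
    c=cam(n); print(n,"campos",np.round(-c[2].T@c[3],2))
    for t in("gear_grip","gear_foot","cover_grip","cover_under","case_rim","dowel0","dowel1","case"):
        print(t,[(np.round(q["position"]),round(q["conf"],2)) for q in mark_of(n,t)][:5])
E
```

```text
{'clock': np.float64(0.0), 'joint_pos': array([ 1.126,  0.427,  0.074,  1.607, -0.034,  1.111, -0.067]), 'qd': array([ 0.   , -0.   , -0.002,  0.   , -0.   ,  0.002,  0.001]), 'joint_torque': array([-1.0000e-03, -9.4985e+01,  3.7600e+00, -4.6351e+01,  1.9000e-02,
        1.0000e-02, -0.0000e+00]), 'eef_pos': array([ 0.197, -0.645,  0.231]), 'ee_rot': array([-3.106, -0.463,  0.   ]), 'force': array([0.643, 1.244, 0.47 ]), 'torque': array([ 0.028, -0.025, -0.012]), 'grip_force': np.float64(0.0), 'finger_gap': np.float64(0.086)}
top campos [ 0.43 -0.05  1.37]
gear_grip [(array([388., 269.]), 0.95), (array([436., 215.]), 0.59), (array([280., 171.]), 0.23)]
gear_foot [(array([424., 215.]), 0.97), (array([385., 269.]), 0.82), (array([379., 224.]), 0.77), (array([263., 202.]), 0.68)]
cover_grip [(array([165., 244.]), 0.8)]
cover_under [(array([172., 247.]), 0.81)]
case_rim [(array([260., 201.]), 0.9)]
dowel0 [(array([248., 218.]), 0.71), (array([279., 177.]), 0.58)]
dowel1 [(array([248., 218.]), 0.71), (array([279., 177.]), 0.58)]
case [(array([195., 160.]), 0.75), (array([264., 201.]), 0.61)]
side campos [0.28 0.68 0.65]
gear_grip [(array([335., 146.]), 0.76), (array([383., 177.]), 0.61)]
gear_foot [(array([330., 186.]), 0.89), (array([337., 160.]), 0.85), (array([382., 197.]), 0.82)]
cover_grip [(array([274., 370.]), 0.95), (array([374., 233.]), 0.71)]
cover_under [(array([277., 383.]), 0.59), (array([280., 384.]), 0.51)]
case_rim [(array([268., 240.]), 0.79), (array([374., 232.]), 0.31)]
dowel0 [(array([249., 220.]), 0.98), (array([284., 255.]), 0.77), (array([271., 240.]), 0.51)]
dowel1 [(array([249., 220.]), 0.98), (array([284., 255.]), 0.77), (array([271., 240.]), 0.51)]
case [(array([272., 264.]), 0.82)]
```

View pics/top0.png

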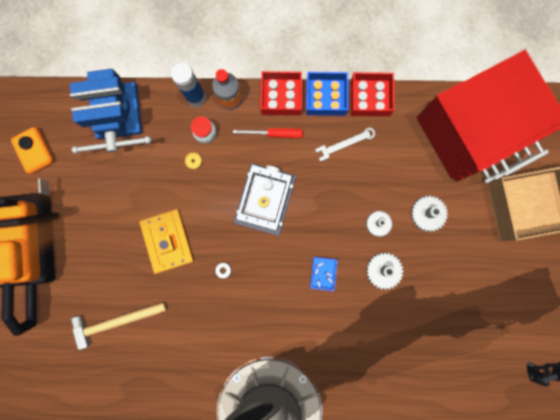

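View pics/side0.png

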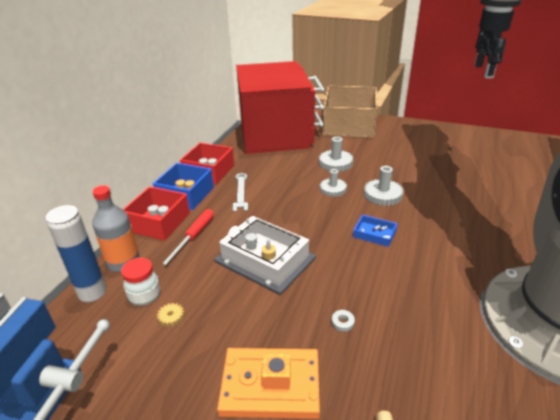

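Gear candidates in the top view are (379,223), the smallest; (430,213), larger; and (385,271), larger. The flat brass pinion at (193,160) and the bearing at (223,270) have no hub. I pick (379,223) and will check its size in one close composite, along with the cover and case.

Run:
```python
from h import *
a,d=snap("top"); c=cam("top")
def crop(x,y,r,h): return cv2.resize(a[y-r:y+r,x-r:x+r,::-1],(h,h),interpolation=cv2.INTER_CUBIC)
cv2.imwrite("pics/z1.png",np.vstack([np.hstack([crop(266,198,38,400),crop(166,241,38,400)])]))
b,ds=snap("side"); cs=cam("side")
cv2.imwrite("pics/z2.png",np.hstack([cv2.resize(b[120:220,290:420,::-1],(400,308),interpolation=3),cv2.resize(b[210:300,205:322,::-1],(400,308),interpolation=3)]))
for p in[(379,223),(430,213),(385,271)]:
    # wheel area: depth points with height 5..25mm
    P=[]
    for v in range(p[1]-25,p[1]+25):
        for u in range(p[0]-25,p[0]+25):
            if d[v,u]>0: P.append(at_d(c,(u,v),d[v,u]))
    P=np.array(P); w=P[(P[:,2]>.008)&(P[:,2]<.022)]; h=P[P[:,2]>.035]
    print(p,"wheel",w[:,:2].min(0).round(3),w[:,:2].max(0).round(3),"hub",h.mean(0).round(4),h[:,2].max().round(3),len(h))
```

```text
(379, 223) wheel [ 0.465 -0.365] [ 0.596 -0.231] hub [ 0.5222 -0.2994  0.0538] 0.064 52
(430, 213) wheel [ 0.496 -0.515] [ 0.625 -0.376] hub [ 0.5516 -0.4398  0.0684] 0.088 145
(385, 271) wheel [ 0.322 -0.386] [ 0.454 -0.251] hub [ 0.3898 -0.3132  0.0706] 0.088 122
```

View pics/z1.png

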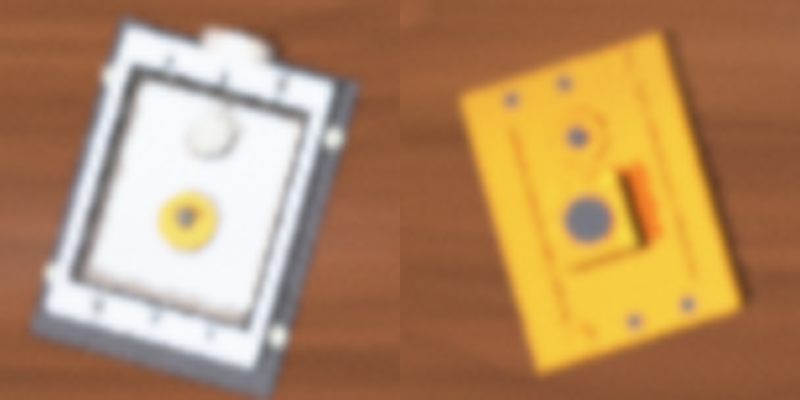

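View pics/z2.png

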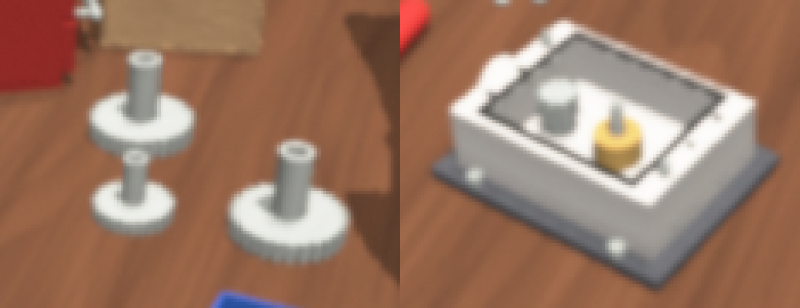

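The composite confirms the smallest gear at (379,223), with its hub top at about 0.06 m. The case's pinion end and the cover's bump both point up the picture, tilted about -16° and +16°. Next I compute the coarse poses.

```bash
cat >> h.py <<'E'
def Rt(s=None):
    s=s or status.observe(); return np.array(s["eef_pos"]),cv2.Rodrigues(np.array(s["ee_rot"],float))[0]
def go(target,yaw_y=None):
    "dp (cm), turn (deg) to put TCP at target with tool y along world yaw yaw_y (mod pi)"
    p,R=Rt(); dp=R.T@(np.array(target)-p)*100
    tr=None
    if yaw_y is not None:
        l=R.T@np.array([np.cos(yaw_y),np.sin(yaw_y),0]); tr=np.degrees(np.arctan2(-l[0],l[1])); tr=(tr+90)%180-90
    print("tcp",p.round(4),"dp",dp.round(2),"turn",None if tr is None else round(tr,2),"toolx",R[:,0].round(3),"tooly",R[:,1].round(3),"toolz",R[:,2].round(4))
def cloud(d,c,u0,u1,v0,v1):
    K,D,R,t=c; v,u=np.mgrid[v0:v1,u0:u1]; dd=d[v0:v1,u0:u1].ravel()
    n=cv2.undistortPoints(np.stack([u.ravel(),v.ravel()],1).astype(float).reshape(-1,1,2),K,D)[:,0]
    P=(np.c_[n,np.ones(len(n))]*dd[:,None]-t)@R; P[dd<=0]=np.nan; return P.reshape(v1-v0,u1-u0,3)
def rect(P,z0,z1):
    Q=P.reshape(-1,3); Q=Q[(Q[:,2]>z0)&(Q[:,2]<z1)][:,:2]; 
    r=cv2.minAreaRect((Q*1000).astype(np.float32)); return r,cv2.boxPoints(r).round(1)
E
python3 - <<'E'
from h import *
a,d=snap("top"); c=cam("top")
for nm,b in(("case",(225,305,160,238)),("cover",(130,202,205,277))):
    P=cloud(d,c,*b)
    r,bx=rect(P,*((.048,.058) if nm=="case" else (.012,.024))); print(nm,r,bx.tolist())
    if nm=="cover": print(rect(P,.044,.06))
for t,z in(("case_rim",.055),("cover_grip",.042),("cover_under",0),("dowel0",.067),("gear_grip",.042)):
    print(t,[(at_z(c,q["position"],z).round(4)) for q in mark_of("top",t)[:3]])
R=Rt()[1]
w=cam("wrist"); print("wrist cam pos",-w[2].T@w[3], "in tool",R.T@(-w[2].T@w[3]-Rt()[0]), "axis",w[2][2], "right", w[2][0])
go((.522,-.299,.20),np.radians(90-16))
E
```

```text
case ((593.7308349609375, 23.514060974121094), (112.79020690917969, 166.3043212890625), 75.19451904296875) [[498.8999938964844, -9.800000190734863], [659.7000122070312, -52.29999923706055], [688.5, 56.79999923706055], [527.7999877929688, 99.30000305175781]]
cover ((466.9928283691406, 291.6076965332031), (155.00563049316406, 136.5825653076172), 18.953601837158203) [[371.5, 331.0], [415.8999938964844, 201.8000030517578], [562.5, 252.1999969482422], [518.0999755859375, 381.3999938964844]]
(((452.866943359375, 298.6485290527344), (42.21205520629883, 41.68700408935547), 17.934219360351562), array([[426.4, 312. ],
       [439.2, 272.3],
       [479.4, 285.3],
       [466.5, 325. ]], dtype=float32))
case_rim [array([0.5829, 0.0271, 0.055 ])]
cover_grip [array([0.4646, 0.3011, 0.042 ])]
cover_under [array([0.4565, 0.2956, 0.    ]), array([0.7794, 0.2025, 0.    ])]
dowel0 [array([0.5314, 0.0666, 0.067 ]), array([ 0.6611, -0.0131,  0.067 ])]
gear_grip [array([ 0.3907, -0.3182,  0.042 ]), array([ 0.5558, -0.4437,  0.042 ]), array([ 0.5246, -0.3056,  0.042 ])]
wrist cam pos [ 0.2626043  -0.62499115  0.37500592] in tool [ 0.06903408 -0.00058458 -0.14368987] axis [-0.26023115 -0.07821146 -0.96237348] right [ 0.29197815 -0.95642421 -0.00122455]
tcp [ 0.1967 -0.6457  0.2313] dp [ 41.22 -23.68   3.13] turn 32.94 toolx [0.957 0.291 0.   ] tooly [ 0.291 -0.957 -0.   ] toolz [ 0.  0. -1.]
```

```bash
python3 -m pendant '{"jaw":[1,1,1,1,1,1,1,1,1,1,1,1],"dp":[[41.2,-23.7,3],[41.2,-23.7,3],[41.2,-23.7,3],[41.2,-23.7,3],[41.2,-23.7,3],[41.2,-23.7,3],[41.2,-23.7,3],[41.2,-23.7,3],[41.2,-23.7,3],[41.2,-23.7,3],[41.2,-23.7,3],[41.2,-23.7,3]],"turn":[7,14,21,28,33,33,33,33,33,33,33,33]}' 20
python3 -m pendant '{"jaw":[1,1,1,1],"dp":[[0,0,0],[0,0,0],[0,0,0],[0,0,0]],"turn":[0,0,0,0]}'
cat > gearlook.py <<'E'
from h import *
import sys
a,d=snap("wrist",sys.argv[1]); c=cam("wrist")
P=cloud(d,c,0,560,0,420); Q=P.reshape(-1,3)
m=mark_of("wrist","gear_grip"); print([(np.round(q["position"]),round(q["conf"],2),at_z(c,q["position"],.042).round(4)) for q in m][:4])
p=Rt()[0]
h=Q[(Q[:,2]>.05)&(Q[:,2]<.07)&(np.hypot(Q[:,0]-.522,Q[:,1]+.302)<.05)]
ce,r=cv2.minEnclosingCircle((h[:,:2]*1000).astype(np.float32)); print("hub top",np.median(h[:,2]),ce,r,h[:,:2].mean(0))
w=Q[(Q[:,2]>.009)&(Q[:,2]<.02)&(np.hypot(Q[:,0]-.522,Q[:,1]+.302)<.06)]
print("wheel",cv2.minEnclosingCircle((w[:,:2]*1000).astype(np.float32)))
go((ce[0]/1000,ce[1]/1000,.023),np.radians(90-15))
E
python3 gearlook.py w1.png
```

```text
clock: 2.3
eef_pos: [0.5247, -0.2946, 0.2013]
ee_rot: [-3.11, 0.433, -0.001]
force: [0.7, 0.6, 0.2]
finger_gap: 0.0856
grip_force: 0.0
clock: 2.63
eef_pos: [0.521, -0.3, 0.2014]
ee_rot: [3.11, -0.441, -0.0]
force: [0.3, -0.6, 0.2]
finger_gap: 0.0854
grip_force: 0.0
[(array([338., 326.]), 0.91, array([ 0.3776, -0.3153,  0.042 ])), (array([450., 108.]), 0.68, array([ 0.5492, -0.451 ,  0.042 ])), (array([282., 188.]), 0.55, array([ 0.5227, -0.3011,  0.042 ]))]
hub top 0.058658052094194786 (522.3562622070312, -301.59625244140625) 11.00619888305664 [ 0.52290111 -0.30188737]
wheel ((522.1812744140625, -301.6260681152344), 35.661903381347656)
tcp [ 0.5211 -0.3     0.2015] dp [ 0.17  0.11 17.85] turn -1.16 toolx [ 0.96  -0.278  0.   ] tooly [-0.278 -0.96   0.   ] toolz [ 1.e-04 -3.e-04 -1.e+00]
```

View pics/w1.png

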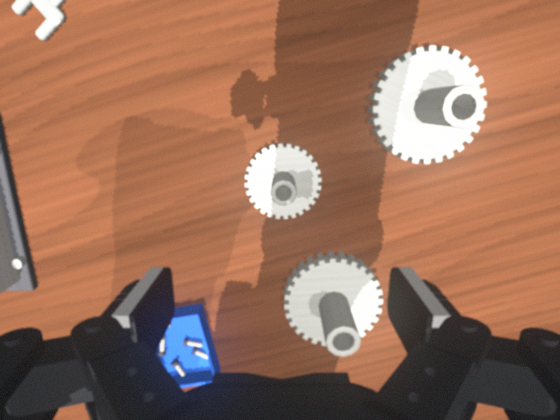

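The wrist view shows the wanted gear at (283,180), 71 mm across with a 22 mm hub, and both larger look-alikes well away from it. I go down and grip.

```bash
python3 -m pendant '{"jaw":[1,1,1,1,1,1,1,1,1,0.2,0.2,0.2],"dp":[[0.15,0.15,4],[0.15,0.15,8],[0.15,0.15,11],[0.15,0.15,14],[0.15,0.15,16],[0.15,0.15,17.3],[0.15,0.15,17.8],[0.15,0.15,17.8],[0.15,0.15,17.8],[0.15,0.15,17.8],[0.15,0.15,17.8],[0.15,0.15,17.8]],"turn":[0,0,0,0,0,0,0,0,0,0,0,0]}' 50
python3 -m pendant '{"jaw":[0,0,0,0,0,0,0,0],"dp":[[0,0,0],[0,0,0],[0,0,0],[0,0,0],[0,0,0],[0,0,0],[0,0,0],[0,0,0]],"turn":[0,0,0,0,0,0,0,0]}' 50
python3 - <<'E'
from h import *
go((.5829,.027,.200),np.radians(90-15))
E
```

```text
clock: 3.73
eef_pos: [0.5233, -0.301, 0.0244]
ee_rot: [3.11, -0.439, 0.002]
force: [0.2, -0.3, 0.3]
finger_gap: 0.0518
grip_force: 0.0
clock: 4.4
eef_pos: [0.523, -0.301, 0.0239]
ee_rot: [3.111, -0.439, 0.001]
force: [-1.9, 0.3, 7.6]
finger_gap: 0.0207
grip_force: 48.9
tcp [ 0.523  -0.301   0.0239] dp [ -3.3  -33.17 -17.62] turn -1.06 toolx [ 0.961 -0.277  0.001] tooly [-0.277 -0.961  0.   ] toolz [ 5.e-04 -4.e-04 -1.e+00]
```

```bash
python3 -m pendant '{"jaw":[0,0,0,0,0,0,0,0,0,0,0,0],"dp":[[0,0,-1],[0,0,-3],[0,0,-6],[0,0,-10],[0,0,-14],[-1,-1.5,-17],[-3,-5,-17.6],[-5,-9,-17.6],[-7,-13,-17.6],[-9,-17,-17.6],[-10,-21,-17.6],[-11,-25,-17.6]],"turn":[0,0,0,0,0,0,0,0,0,0,-1,-1]}'
python3 -m pendant '{"jaw":[0,0,0,0,0,0],"dp":[[-0.5,-3,0],[-1,-6,0],[-1.5,-9,0],[-1.5,-9,0],[-1.5,-9,0],[-1.5,-9,0]],"turn":[0,0,0,0,0,0]}'
cat > caselook.py <<'E'
from h import *
import sys
a,d=snap("wrist",sys.argv[1]); c=cam("wrist")
P=cloud(d,c,0,560,0,420); Q=P.reshape(-1,3)
for t,z in(("case_rim",.055),("dowel0",.067),("dowel1",.067),("case",0.)):
    print(t,[(np.round(q["position"]),round(q["conf"],2),at_z(c,q["position"],z).round(4)) for q in mark_of("wrist",t)][:4])
s=Q[(Q[:,2]>.057)&(Q[:,2]<.075)&(np.hypot(Q[:,0]-.583,Q[:,1]-.027)<.03)]
print("spindle pts",len(s), s[:,:2].mean(0) if len(s) else "", s[:,2].max() if len(s) else "")
go((.583,.027,.2),np.radians(75))
E
python3 caselook.py w2.png
```

```text
clock: 5.4
eef_pos: [0.4846, -0.0366, 0.1999]
ee_rot: [3.114, -0.411, 0.0]
force: [1.0, -0.9, -4.3]
finger_gap: 0.0202
grip_force: 49.7
clock: 5.9
eef_pos: [0.4945, 0.0522, 0.1994]
ee_rot: [3.114, -0.411, -0.001]
force: [0.3, -0.4, -3.8]
finger_gap: 0.0201
grip_force: 50.1
case_rim []
dowel0 [(array([249., 164.]), 0.77, array([0.527 , 0.0686, 0.067 ])), (array([283., 254.]), 0.16, array([0.448 , 0.0626, 0.067 ]))]
dowel1 [(array([249., 164.]), 0.77, array([0.527 , 0.0686, 0.067 ])), (array([283., 254.]), 0.16, array([0.448 , 0.0626, 0.067 ]))]
case [(array([284.,  88.]), 0.76, array([0.5766, 0.0273, 0.    ]))]
spindle pts 143 [0.57655681 0.0264015 ] 0.06676932586932699
tcp [0.4948 0.0518 0.1994] dp [ 9.16  0.09 -0.06] turn -0.14 toolx [ 0.965 -0.261 -0.   ] tooly [-0.261 -0.965  0.   ] toolz [-1.e-04 -1.e-04 -1.e+00]
```

View pics/w2.png

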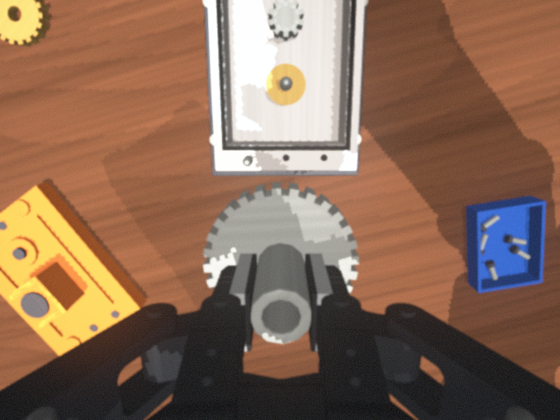

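The wrist view shows the spindle tip at (286,84), dowel0 at (249,162), and the gear hub in hand with its top ring at about (281,314). I measure the hub and the spindle with the same camera so that calibration offsets cancel.

Run:
```python
from h import *
a,d=snap("wrist"); c=cam("wrist"); P=cloud(d,c,0,560,0,420); Q=P.reshape(-1,3); p,R=Rt()
print("tcp",p)
s=P[60:110,265:310].reshape(-1,3); 
for lo,hi in((.045,.053),(.053,.058),(.058,.062),(.062,.07)):
    k=s[(s[:,2]>lo)&(s[:,2]<hi)]; print("spindle",lo,len(k),k[:,:2].mean(0).round(4) if len(k) else "")
g=cv2.cvtColor(a[60:110,260:312],cv2.COLOR_RGB2HSV); m=((g[:,:,1]<80)&(g[:,:,2]<150)).astype(np.uint8)
n,_,st,ce=cv2.connectedComponentsWithStats(m); print([(st[i][4],(ce[i]+[260,60]).round(1),at_z(c,ce[i]+[260,60],.060).round(4)) for i in range(1,n) if st[i][4]>15])
# gear in hand
ht=p[2]+.0345; h=Q[(abs(Q[:,2]-ht)<.004)&(np.hypot(*(Q[:,:2]-p[:2]).T)<.02)]
print("hub top",len(h),cv2.minEnclosingCircle((h[:,:2]*1000).astype(np.float32)),np.median(h[:,2]))
w=Q[(abs(Q[:,2]-p[2]+.0095)<.006)&(np.hypot(*(Q[:,:2]-p[:2]).T)<.045)]
w=w[((w-p)@R)[:,0]>0.005]
A=np.c_[2*w[:,:2],np.ones(len(w))]
# rim: outermost points per angle, circle fit
q=w[:,:2]-p[:2]; ang=np.degrees(np.arctan2(q[:,1],q[:,0])).astype(int)//4
o=np.array([w[ang==k][np.argmax(np.hypot(*q[ang==k].T))][:2] for k in np.unique(ang) if (ang==k).sum()>20]); o=o[np.hypot(*(o-p[:2]).T)>.031]
x=np.linalg.lstsq(np.c_[2*o,np.ones(len(o))],(o**2).sum(1),rcond=None)[0]; print("wheel fit",x[:2].round(4),np.sqrt(x[2]+x[:2]@x[:2]).round(4),len(o))
Z=np.linalg.lstsq(np.c_[w[:,:2]-p[:2],np.ones(len(w))],w[:,2],rcond=None)[0]; print("wheel plane",Z)
# case edges
r=Q[(Q[:,2]>.050)&(Q[:,2]<.058)&(np.hypot(Q[:,0]-.583,Q[:,1]-.027)<.11)]
L=(r-np.r_[p[:2],0])@R
for x0 in np.arange(.03,.13,.02):
    k=L[abs(L[:,0]-x0)<.003]; print(x0,k[:,1].min().round(4) if len(k) else"",k[:,1].max().round(4) if len(k) else"")
print("near edge x",[L[abs(L[:,1]-y)<.003][:,0].min().round(4) for y in(-.04,-.02,0,.02,.04)])
```

```text
tcp [0.49485511 0.05193822 0.19938038]
spindle 0.045 0 
spindle 0.053 7 [0.5756 0.0292]
spindle 0.058 81 [0.5765 0.0272]
spindle 0.062 55 [0.5768 0.0271]
[(np.int32(88), array([284.8,  84.5]), array([0.5762, 0.0276, 0.06  ]))]
hub top 3171 ((497.5398254394531, 51.03855514526367), 18.82615089416504) 0.23432089763309252
wheel fit [0.4952 0.0527] 0.0348 41
wheel plane [-0.03807783  0.01174225  0.19108076]
0.03 -0.053 0.0591
0.05 -0.0535 0.0589
0.07 -0.0533 0.0589
0.09000000000000001 -0.0532 0.0582
0.11000000000000001 -0.0531 0.0583
near edge x [np.float64(0.02), np.float64(0.0201), np.float64(0.0201), np.float64(0.0201), np.float64(0.0201)]
```

Run:
```python
from h import *
go((.5766,.0264,.1),np.radians(74.9))
```

```text
tcp [0.4949 0.0519 0.1994] dp [8.56 0.33 9.94] turn -0.02 toolx [ 0.965 -0.261 -0.   ] tooly [-0.261 -0.965  0.   ] toolz [-0.e+00 -1.e-04 -1.e+00]
```

```bash
python3 -m pendant '{"jaw":[0,0,0,0,0,0,0,0,0,0],"dp":[[2.5,0.1,0],[5,0.2,0],[7.5,0.3,0],[8.6,0.3,1],[8.6,0.3,4],[8.6,0.3,7],[8.6,0.3,9],[8.6,0.3,10],[8.6,0.3,10],[8.6,0.3,10]],"turn":[0,0,0,0,0,0,0,0,0,0]}'
python3 -m pendant '{"jaw":[0,0,0,0,0,0],"dp":[[0,0,0.4],[0,0,0.8],[0,0,1.2],[0,0,1.6],[0,0,1.8],[0,0,1.8]],"turn":[0,0,0,0,0,0]}'
python3 - <<'E'
from h import *
b,_=snap("side"); cv2.imwrite("pics/s3.png",cv2.resize(b[150:290,190:350,::-1],(640,560),interpolation=3))
go((.5766,.0264,.063),np.radians(74.9)); print(status.observe()["torque"])
E
```

```text
clock: 7.03
eef_pos: [0.5774, 0.0273, 0.0998]
ee_rot: [-3.114, 0.412, 0.0]
force: [0.9, -0.0, -3.6]
finger_gap: 0.0204
grip_force: 50.0
clock: 7.53
eef_pos: [0.5769, 0.0274, 0.0809]
ee_rot: [3.114, -0.411, -0.001]
force: [0.4, -0.1, -4.5]
finger_gap: 0.0204
grip_force: 50.1
tcp [0.577  0.0274 0.0811] dp [-0.01  0.11  1.81] turn 0.05 toolx [ 0.966 -0.26  -0.   ] tooly [-0.26  -0.966  0.   ] toolz [-4.e-04 -0.e+00 -1.e+00]
[-0.02873158 -0.00993506  0.04504005]
```

```bash
python3 -m pendant '{"jaw":[0,0,0,0,0,0,0],"dp":[[0,0.05,0.3],[0,0.05,0.6],[0,0.05,0.9],[0,0.05,1.2],[0,0.05,1.5],[0,0.05,1.7],[0,0.05,1.7]],"turn":[0,0,0,0,0,0,0]}'
```

```text
clock: 8.17
eef_pos: [0.5768, 0.0269, 0.0638]
ee_rot: [3.114, -0.411, -0.001]
force: [-1.6, -0.3, -4.3]
finger_gap: 0.0203
grip_force: 50.1
```

```bash
python3 -m pendant '{"jaw":[0,0,0],"dp":[[0,0,0.1],[0,0,0.15],[0,0,0.15]],"turn":[0,0,0]}'
```

```text
clock: 8.42
eef_pos: [0.5771, 0.027, 0.063]
ee_rot: [-3.114, 0.412, -0.0]
force: [0.3, 0.3, -4.2]
finger_gap: 0.0204
grip_force: 50.2
```

```bash
python3 -m pendant '{"jaw":[0,0,0,0],"dp":[[0,0,0.1],[0,0,0.2],[0,0,0.3],[0,0,0.3]],"turn":[0,0,0,0]}'
```

```text
clock: 8.75
eef_pos: [0.5775, 0.027, 0.0627]
ee_rot: [3.114, -0.412, 0.002]
force: [-17.5, -1.9, 47.0]
finger_gap: 0.0204
grip_force: 56.2
```

Firm stop with the foot at the computed seat height (0.0388 against 0.039). I ease off and release.

```bash
python3 -m pendant '{"jaw":[0,0,0.3,0.5,0.7,0.7,0.7,0.7],"dp":[[0,0,-0.25],[0,0,-0.25],[0,0,-0.25],[0,0,-0.25],[0,0,-0.25],[0,0,-0.25],[0,0,-0.25],[0,0,-0.25]],"turn":[0,0,0,0,0,0,0,0]}'
python3 -m pendant '{"jaw":[0.7,0.7,0.7,0.7,1,1,1,1,1,1],"dp":[[0,0,-1],[0,0,-4],[0,0,-8],[0,0,-12],[-2,0,-14],[-5,0,-14],[-7,0,-14],[-7,0,-14],[-7,0,-14],[-7,0,-14]],"turn":[0,0,0,0,0,0,0,0,0,0]}'
python3 - <<'E'
from h import *
a,d=snap("wrist","w4.png"); c=cam("wrist"); P=cloud(d,c,0,560,0,420); Q=P.reshape(-1,3)
h=Q[(Q[:,2]>.085)&(Q[:,2]<.11)&(np.hypot(Q[:,0]-.577,Q[:,1]-.027)<.03)]
print("hub",len(h),np.median(h[:,2]),cv2.minEnclosingCircle((h[:,:2]*1000).astype(np.float32)))
print([(np.round(q["position"]),round(q["conf"],2),at_z(c,q["position"],.067).round(4)) for q in mark_of("wrist","dowel0")][:4])
go((.4529,.2987,.2),np.radians(90+18))
E
```

```text
clock: 9.42
eef_pos: [0.577, 0.027, 0.0622]
ee_rot: [-3.114, 0.412, 0.0]
force: [0.8, 1.0, 0.2]
finger_gap: 0.0598
grip_force: 0.0
clock: 10.25
eef_pos: [0.51, 0.045, 0.203]
ee_rot: [-3.114, 0.412, -0.002]
force: [1.1, 0.2, -0.1]
finger_gap: 0.0854
grip_force: 0.0
hub 571 0.0974237912138271 ((577.311767578125, 27.842708587646484), 10.89414119720459)
[(array([246., 187.]), 0.66, array([0.5256, 0.0702, 0.067 ]))]
tcp [0.5101 0.0449 0.2025] dp [-12.12 -23.02   0.25] turn -33.08 toolx [ 0.966 -0.26   0.   ] tooly [-0.26  -0.966 -0.   ] toolz [ 2.e-04  1.e-04 -1.e+00]
```

View pics/w4.png

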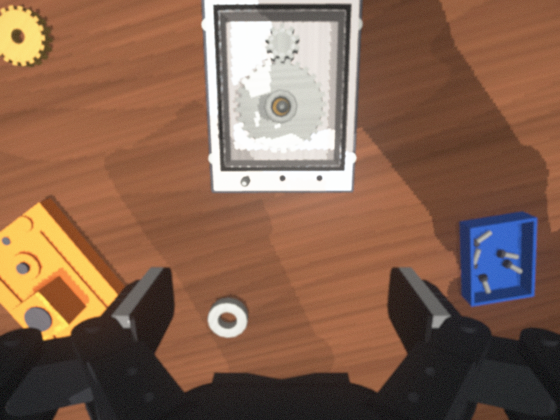

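The gear is seated: hub top at 0.097, with its axis within 1 mm of the spindle, at (281,105) in the picture. Now to the cover.

```bash
python3 -m pendant '{"jaw":[1,1,1,1,1,1,1,1,1,1,1,1],"dp":[[-2,-4,0],[-4,-7.5,0],[-6,-11,0],[-8,-15,0],[-10,-19,0],[-12,-23,0],[-12.1,-23,0],[-12.1,-23,0],[-12.1,-23,0],[-12.1,-23,0],[-12.1,-23,0],[-12.1,-23,0]],"turn":[-6,-12,-18,-24,-30,-33,-33,-33,-33,-33,-33,-33]}' 20
cat > covlook.py <<'E'
from h import *
import sys
a,d=snap("wrist",sys.argv[1]); c=cam("wrist"); P=cloud(d,c,0,560,0,420); Q=P.reshape(-1,3); p,R=Rt()
o=np.radians(0)
t=Q[(Q[:,2]>.045)&(Q[:,2]<.06)&(np.hypot(*(Q[:,:2]-p[:2]).T)<.06)]
r=cv2.minAreaRect((t[:,:2]*1000).astype(np.float32)); print("turret",len(t),r,np.median(t[:,2]))
hs=cv2.cvtColor(a,cv2.COLOR_RGB2HSV).reshape(-1,3); org=(hs[:,1]>150)&(hs[:,0]>8)&(hs[:,0]<32)
k=Q[org&(Q[:,2]>.013)&(Q[:,2]<.023)&(np.hypot(*(Q[:,:2]-p[:2]).T)<.12)]
r2=cv2.minAreaRect((k[:,:2]*1000).astype(np.float32)); print("plate",len(k),r2)
print([(np.round(q["position"]),round(q["conf"],2),at_z(c,q["position"],.042).round(4)) for q in mark_of("wrist","cover_grip")][:3])
go((r[0][0]/1000,r[0][1]/1000,.023),np.radians(r2[2]))
E
python3 covlook.py w5.png
```

```text
clock: 11.35
eef_pos: [0.4529, 0.2975, 0.2023]
ee_rot: [3.103, 0.487, 0.0]
force: [0.3, -0.2, 1.0]
finger_gap: 0.0854
grip_force: 0.0
turret 2457 ((452.7070007324219, 297.9669494628906), (42.68753433227539, 39.81507873535156), 18.526012420654297) 0.05354380471023519
plate 4659 ((462.9701843261719, 301.23895263671875), (154.0642852783203, 112.66060638427734), 18.64823341369629)
[(array([281., 192.]), 0.59, array([0.4514, 0.2976, 0.042 ]))]
tcp [0.4527 0.2979 0.2024] dp [-0.000e+00 -1.000e-02  1.794e+01] turn 89.22 toolx [0.952 0.307 0.   ] tooly [ 0.307 -0.952  0.   ] toolz [ 2.e-04 -1.e-04 -1.e+00]
```

View pics/w5.png

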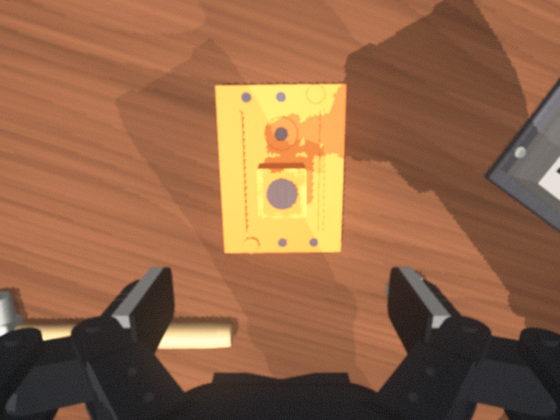

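The cover's turret is at (282,194) and its bump (281,134) lies in tool +x, so the orientation is right. I descend and grip across y.

```bash
python3 -m pendant '{"jaw":[1,1,1,1,1,1,1,1,1,0.3,0.3,0.3],"dp":[[0,0,4],[0,0,8],[0,0,11],[0,0,14],[0,0,16],[0,0,17.3],[0,0,17.7],[0,0,17.7],[0,0,17.7],[0,0,17.7],[0,0,17.7],[0,0,17.7]],"turn":[-0.8,-0.8,-0.8,-0.8,-0.8,-0.8,-0.8,-0.8,-0.8,-0.8,-0.8,-0.8]}' 70
python3 -m pendant '{"jaw":[0.3,0,0,0,0,0],"dp":[[0,0,0],[0,0,0],[0,0,0],[0,0,0],[0,0,0],[0,0,0]],"turn":[0,0,0,0,0,0]}' 80
```

```text
clock: 12.45
eef_pos: [0.4529, 0.2989, 0.0263]
ee_rot: [-3.099, -0.511, -0.002]
force: [-0.4, 0.3, 0.3]
finger_gap: 0.0516
grip_force: 0.0
clock: 12.95
eef_pos: [0.4528, 0.2986, 0.0263]
ee_rot: [3.1, 0.511, 0.002]
force: [-1.8, -3.5, 14.6]
finger_gap: 0.0384
grip_force: 80.6
```

```bash
python3 -m pendant '{"jaw":[0,0,0,0,0,0,0,0],"dp":[[0,0,-1],[0,0,-3],[0,0,-6],[0,0,-9.5],[0,0,-13],[0,0,-16],[0,0,-17.5],[0,0,-17.5]],"turn":[0,0,0,0,0,0,0,0]}'
python3 - <<'E'
from h import *
a,d=snap("wrist"); c=cam("wrist"); P=cloud(d,c,0,560,0,420); Q=P.reshape(-1,3); p,R=Rt()
print(status.observe()["torque"],status.observe()["force"])
hs=cv2.cvtColor(a,cv2.COLOR_RGB2HSV).reshape(-1,3); org=(hs[:,1]>150)&(hs[:,0]>8)&(hs[:,0]<32)
L=(Q-p)@R  # tool frame
k=org&(np.abs(L[:,0])<.13)&(np.abs(L[:,1])<.08)&(np.abs(L[:,2])<.03); k&=(L[:,2]>.0)
w=L[k]; print(len(w),np.percentile(w[:,2],[5,50,95]))
f=w[w[:,0]>.03]; print("plane",np.linalg.lstsq(np.c_[f[:,:2],np.ones(len(f))],f[:,2],rcond=None)[0])
print("far edge x by y",[(y,f[abs(f[:,1]-y)<.003][:,0].max().round(4)) for y in(-.04,-.02,0,.02,.04)])
print("side edges by x",[(x,f[abs(f[:,0]-x)<.003][:,1].min().round(4),f[abs(f[:,0]-x)<.003][:,1].max().round(4)) for x in(.035,.05,.065,.08)])
go((.577,.027,.2),np.radians(74.93))
E
```

```text
clock: 13.62
eef_pos: [0.4534, 0.2996, 0.2044]
ee_rot: [-3.098, -0.511, -0.008]
force: [-0.4, -0.2, -4.5]
finger_gap: 0.0386
grip_force: 82.0
[-0.02065211  0.06103595 -0.00560658] [ 0.13458997 -0.18834572 -4.73023531]
50777 [0.00281448 0.00718983 0.00833059]
plane [ 0.01824911 -0.00182831  0.00556994]
far edge x by y [(-0.04, np.float64(0.088)), (-0.02, np.float64(0.0879)), (0, np.float64(0.0878)), (0.02, np.float64(0.0879)), (0.04, np.float64(0.0876))]
side edges by x [(0.035, np.float64(-0.0568), np.float64(0.0554)), (0.05, np.float64(-0.0567), np.float64(0.0556)), (0.065, np.float64(-0.0568), np.float64(0.0559)), (0.08, np.float64(-0.0565), np.float64(0.0558))]
tcp [0.4528 0.2989 0.202 ] dp [ 3.03 29.74  0.2 ] turn 33.81 toolx [0.947 0.321 0.003] tooly [ 0.321 -0.947 -0.001] toolz [ 0.0027  0.0015 -1.    ]
```

```bash
python3 -m pendant '{"jaw":[0,0,0,0,0,0,0,0,0,0,0,0],"dp":[[0.3,3,0],[0.6,6.2,0],[0.9,9.4,0],[1.3,12.6,0],[1.6,15.8,0],[1.9,19,0],[2.2,22.2,0],[2.6,25.4,0],[2.8,28,0],[3,29.5,0],[3,29.7,0],[3,29.7,0]],"turn":[0,3,8,13,18,23,28,32,33.8,33.8,33.8,33.8]}'
python3 -m pendant '{"jaw":[0,0,0,0],"dp":[[0,0,0],[0,0,0],[0,0,0],[0,0,0]],"turn":[0,0,0,0]}'
python3 - <<'E'
from h import *
go((.5769,.0265,.1),np.radians(74.93)); print(status.observe()["force"],status.observe()["torque"])
E
```

```text
clock: 14.67
eef_pos: [0.5754, 0.026, 0.1985]
ee_rot: [3.113, -0.414, -0.004]
force: [0.2, 1.3, -4.8]
finger_gap: 0.0386
grip_force: 81.9
clock: 15.0
eef_pos: [0.5759, 0.0279, 0.2003]
ee_rot: [-3.115, 0.409, 0.0]
force: [0.5, 0.6, -4.1]
finger_gap: 0.0387
grip_force: 81.9
tcp [0.5759 0.0279 0.2003] dp [ 0.13  0.11 10.03] turn 0.09 toolx [ 0.966 -0.258 -0.   ] tooly [-0.258 -0.966 -0.   ] toolz [-1.e-04  2.e-04 -1.e+00]
[ 0.46489718  0.56074787 -4.10035859] [ 0.01677878  0.05873868 -0.00962472]
```

```bash
python3 -m pendant '{"jaw":[0,0,0,0,0,0,0,0,0],"dp":[[0.1,0.1,2],[0.1,0.1,4.5],[0.1,0.1,6.5],[0.1,0.1,7.5],[0.1,0.1,8.4],[0.1,0.1,9.2],[0.1,0.1,10],[0.1,0.1,10],[0.1,0.1,10]],"turn":[0,0,0,0,0,0,0,0,0]}'
python3 -m pendant '{"jaw":[0,0,0,0],"dp":[[0,0,0.3],[0,0,0.6],[0,0,0.8],[0,0,0.8]],"turn":[0,0,0,0]}'
python3 - <<'E'
from h import *
go((.5769,.0265,.085),np.radians(74.93)); print(status.observe()["force"],status.observe()["torque"])
E
```

```text
clock: 15.75
eef_pos: [0.577, 0.0259, 0.1005]
ee_rot: [-3.114, 0.412, -0.0]
force: [-0.6, -0.5, -4.1]
finger_gap: 0.0393
grip_force: 82.0
clock: 16.08
eef_pos: [0.5767, 0.0258, 0.0921]
ee_rot: [3.114, -0.412, -0.0]
force: [-0.3, -0.2, -4.3]
finger_gap: 0.0387
grip_force: 82.0
tcp [0.5767 0.0258 0.0921] dp [-0.   -0.08  0.71] turn 0.01 toolx [ 0.966 -0.26  -0.   ] tooly [-0.26  -0.966  0.   ] toolz [-3.e-04 -0.e+00 -1.e+00]
[-0.26095629 -0.1619585  -4.27730195] [0.01005938 0.05203581 0.02972756]
```

Near the dowel tips (about TCP 0.0925). I lower gently, watching the force.

```bash
python3 -m pendant '{"jaw":[0,0,0,0],"dp":[[0,-0.05,0.1],[0,-0.05,0.2],[0,-0.05,0.3],[0,-0.05,0.3]],"turn":[0,0,0,0]}'
```

```text
clock: 16.42
eef_pos: [0.5769, 0.0263, 0.0892]
ee_rot: [-3.115, 0.412, 0.0]
force: [0.6, -0.4, -4.1]
finger_gap: 0.0384
grip_force: 82.0
```

```bash
python3 -c "
from h import *
s=status.observe();print(s['force'],s['torque'])"
```

```text
[ 0.56839964 -0.35891863 -4.11748659] [-0.00136773  0.04592752 -0.0110139 ]
```

```bash
python3 -m pendant '{"jaw":[0,0,0,0],"dp":[[0,0,0.1],[0,0,0.2],[0,0,0.3],[0,0,0.3]],"turn":[0,0,0,0]}'
python3 -c "
from h import *
s=status.observe();print(s['force'],s['torque'])"
```

```text
clock: 16.75
eef_pos: [0.5769, 0.0263, 0.0861]
ee_rot: [-3.115, 0.412, 0.0]
force: [-0.4, 0.0, -4.6]
finger_gap: 0.0386
grip_force: 82.0
[-0.37004816  0.02402513 -4.61533072] [0.02535327 0.04192526 0.0141586 ]
```

```bash
python3 -m pendant '{"jaw":[0,0,0,0],"dp":[[0,0,0.1],[0,0,0.2],[0,0,0.3],[0,0,0.3]],"turn":[0,0,0,0]}'
python3 -c "
from h import *
s=status.observe();print(s['force'],s['torque'])"
```

```text
clock: 17.08
eef_pos: [0.5771, 0.0263, 0.0835]
ee_rot: [-3.114, 0.412, -0.0]
force: [-2.4, -0.9, 3.8]
finger_gap: 0.0387
grip_force: 82.8
[-2.38163322 -0.93126978  3.81192165] [-0.10596214  0.55872152  0.01850275]
```

```bash
python3 -m pendant '{"jaw":[0,0,0,0],"dp":[[0,0,0.07],[0,0,0.14],[0,0,0.2],[0,0,0.2]],"turn":[0,0,0,0]}'
python3 -c "
from h import *
s=status.observe();print(s['force'],s['torque'])"
```

```text
clock: 17.42
eef_pos: [0.5771, 0.0263, 0.0816]
ee_rot: [-3.114, 0.412, -0.0]
force: [-4.8, -1.6, 7.7]
finger_gap: 0.0387
grip_force: 83.3
[-4.75139072 -1.60470432  7.74340252] [-0.12620112  0.90764546 -0.00625302]
```

```bash
python3 -m pendant '{"jaw":[0,0,0,0],"dp":[[0,0,0.05],[0,0,0.1],[0,0,0.15],[0,0,0.15]],"turn":[0,0,0,0]}'
python3 -c "
from h import *
s=status.observe();print(s['force'],s['torque'])"
```

```text
clock: 17.75
eef_pos: [0.5771, 0.0263, 0.0813]
ee_rot: [3.114, -0.412, 0.001]
force: [-12.4, -1.3, 27.6]
finger_gap: 0.039
grip_force: 86.2
[-12.44303822  -1.29009455  27.56921146] [-0.23533878  2.61673847 -0.02946586]
```

```bash
cat > flush.py <<'E'
from h import *
import sys
a,d=snap("wrist"); c=cam("wrist"); P=cloud(d,c,0,560,0,420); Q=P.reshape(-1,3); p,R=Rt()
hs=cv2.cvtColor(a,cv2.COLOR_RGB2HSV).reshape(-1,3); org=(hs[:,1]>150)&(hs[:,0]>8)&(hs[:,0]<32)
L=(Q-p)@R; w=L[org&(abs(L[:,0]-.055)<.035)&(abs(L[:,1])<.06)&(L[:,2]>0)&(L[:,2]<.03)]
print("plane",np.linalg.lstsq(np.c_[w[:,:2],np.ones(len(w))],w[:,2],rcond=None)[0],"toolz",R[:,2])
s=status.observe();print(s['force'],s['torque'],p)
b,_=snap("side"); 
if len(sys.argv)>1: cv2.imwrite("pics/"+sys.argv[1],cv2.resize(b[150:310,180:350,::-1],(638,600),interpolation=3))
E
python3 flush.py f1.png
```

```text
plane [ 0.01041339 -0.00078298  0.00594221] toolz [ 5.43480756e-04 -1.43494293e-04 -9.99999842e-01]
[-11.89194692  -1.27499797  27.76640954] [-0.22219451  2.58849197 -0.02415185] [0.57710017 0.02634586 0.08127889]
```

View pics/f1.png

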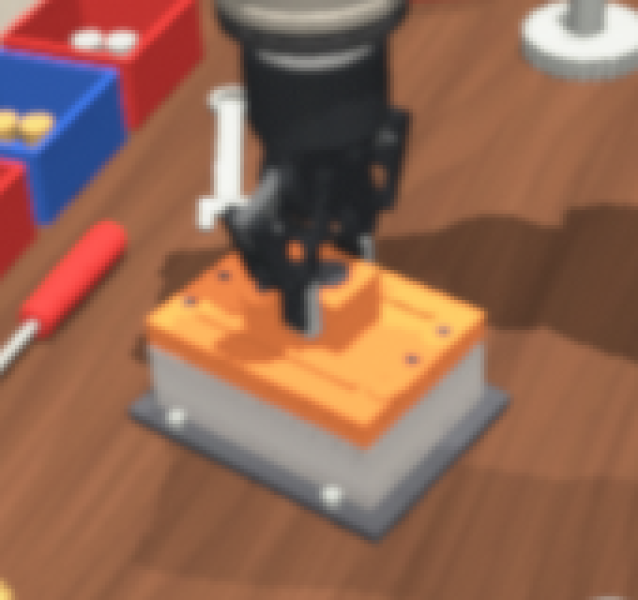

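The cover is down over both dowels, but the moment (2.6 N·m) shows the press going through the +x end, so it is held slightly nose-down. I'll release it so it levels itself on the seal, regrip and press again.

```bash
python3 -m pendant '{"jaw":[0,0,0,0.6,0.6,0.6,0.6,0.6,0.6],"dp":[[0,0,-0.15],[0,0,-0.3],[0,0,-0.3],[0,0,-0.3],[0,0,-0.3],[0,0,-0.3],[0,0,-0.3],[0,0,-0.2],[0,0,-0.2]],"turn":[0,0,0,0,0,0,0,0,0]}' 60
python3 flush.py
```

```text
clock: 18.6
eef_pos: [0.577, 0.0263, 0.0816]
ee_rot: [-3.114, 0.412, 0.0]
force: [-0.0, 0.5, -0.4]
finger_gap: 0.0512
grip_force: 0.0
plane [ 0.00272936 -0.00110893  0.00397239] toolz [-2.09992413e-04  2.40019720e-05 -9.99999978e-01]
[-0.351592    0.40928611 -0.61870154] [-0.0195454  -0.02635672  0.02345705] [0.57695232 0.02625844 0.08167577]
```

Free on the seal, the plate reads level (slope 0.003). I regrip here.

```bash
python3 -m pendant '{"jaw":[0.3,0,0,0,0,0,0],"dp":[[0,0,0],[0,0,0],[0,0,0],[0,0,0],[0,0,0],[0,0,0],[0,0,0]],"turn":[0,0,0,0,0,0,0]}' 90
python3 -m pendant '{"jaw":[0,0,0,0,0],"dp":[[0,0,0.07],[0,0,0.14],[0,0,0.2],[0,0,0.2],[0,0,0.2]],"turn":[0,0,0,0,0]}'
python3 flush.py
```

```text
clock: 19.28
eef_pos: [0.577, 0.0263, 0.0819]
ee_rot: [-3.114, 0.412, -0.0]
force: [-0.7, -0.8, 2.0]
finger_gap: 0.0384
grip_force: 89.9
clock: 19.7
eef_pos: [0.5771, 0.0263, 0.08]
ee_rot: [-3.114, 0.412, -0.0]
force: [-2.5, -0.3, 6.6]
finger_gap: 0.0385
grip_force: 90.5
plane [ 0.00570676 -0.0010719   0.00427705] toolz [ 9.82211824e-05  4.58751309e-05 -9.99999994e-01]
[-2.70005687  0.09742434  6.77311915] [ 0.08320798  0.58244206 -0.09628083] [0.57706273 0.02630879 0.07999611]
```

```bash
python3 -m pendant '{"jaw":[0,0,0,0],"dp":[[0,0,0.05],[0,0,0.1],[0,0,0.15],[0,0,0.15]],"turn":[0,0,0,0]}'
python3 flush.py
```

```text
clock: 20.13
eef_pos: [0.5771, 0.0263, 0.0791]
ee_rot: [3.114, -0.412, 0.0]
force: [-7.2, -0.2, 19.2]
finger_gap: 0.0385
grip_force: 92.5
plane [ 0.00549983 -0.00086414  0.00425275] toolz [ 3.16600248e-04 -5.07745181e-05 -9.99999949e-01]
[-7.36748083 -0.96368932 19.06725835] [-0.0548227   1.52191838 -0.12244295] [0.57708012 0.02634362 0.07915671]
```

```bash
python3 -m pendant '{"jaw":[0,0,0,0,0,0],"dp":[[0,0,0.05],[0,0,0.08],[0,0,0.08],[0,0,0.08],[0,0,0.08],[0,0,0.08]],"turn":[0,0,0,0,0,0]}'
python3 flush.py f2.png
```

```text
clock: 20.73
eef_pos: [0.5771, 0.0263, 0.0791]
ee_rot: [3.114, -0.412, 0.001]
force: [-13.3, -1.7, 33.6]
finger_gap: 0.0385
grip_force: 94.4
plane [ 0.00518462 -0.00082687  0.00424364] toolz [ 4.94675733e-04 -1.82808111e-04 -9.99999861e-01]
[-13.62215614  -0.95451756  33.68294663] [-0.11784546  2.75934466 -0.07738637] [0.57706281 0.02632674 0.07909359]
```

View pics/f2.png

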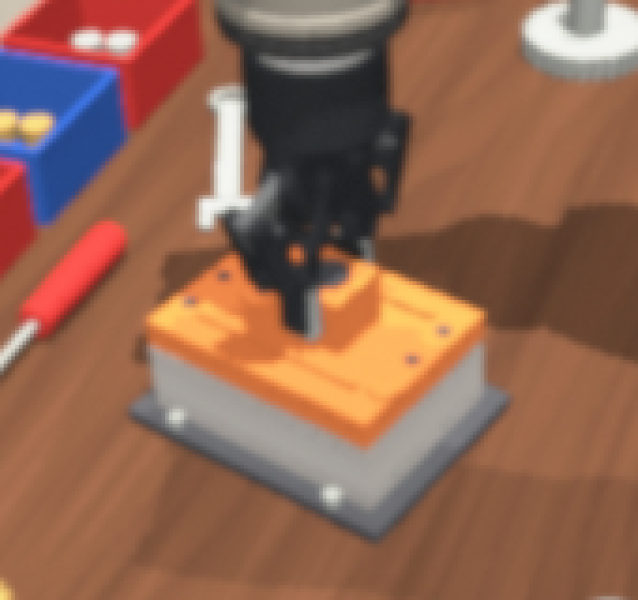

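The picture shows the cover flush all round with no gap line. Pushing harder no longer moves it, so it is at the hard stop. I ease the push a little and hand in.

```bash
python3 -m pendant '{"jaw":[0,0,0,0],"dp":[[0,0,-0.04],[0,0,-0.04],[0,0,-0.04],[0,0,-0.04]],"turn":[0,0,0,0]}'
python3 -c "
from bench import robot
print(robot.sign_off())"
```

```text
clock: 21.17
eef_pos: [0.5771, 0.0263, 0.0791]
ee_rot: [3.114, -0.412, 0.001]
force: [-10.6, -0.4, 26.1]
finger_gap: 0.039
grip_force: 93.1
the job is handed in; nothing more can be done
None
```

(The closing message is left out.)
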